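# Close a plaster mould and weight it

### The job

Close the two-part plaster mould for drying: lower the loose top half gently onto the open bottom half, neck over neck, so that their sides are flush all round, and let go. Then set the steel weight gently, upright, on the middle of the top half's broad block so that the mould stays shut, and leave it there. Do not disturb the tubs, the brush and the mallet.

Things in the scene. Friction and masses are not known exactly. Their poses are not given: they have to be found in the camera images.
- mould_bottom: Bottom half of the mould: off-white plaster, loose, 36 mm high, 0.27 kg. Bottle-shaped from above: broad block 110 (x) by 58 mm (y), neck 30 long by 34 mm wide at its +x end. In its top face an open hollow 16 mm deep runs out through the neck; the rim is flat, no keys. Origin: centre of the broad block's underside (neck not counted); x to the neck, z up. Place and angle vary.
- mould_top: Top half: off-white plaster, loose, same outline (block 110 x 58 mm, neck 30 x 34 mm at +x) but 40 mm high with a plain closed top, flat underside, about 0.3 kg, lying the right way up. Origin: centre of the broad block's underside; x to the neck, z up. Centre of mass 10 mm from there towards the neck. Closed: origin 36 mm above the bottom half's, x axes agreeing.
- weight: Steel weight, loose, upright, round, 60 mm high, about 0.45 kg: a disc 52 mm in diameter and 28 mm high, a thin stem 16 mm in diameter, and on top a knob 26 mm in diameter from 42 to 60 mm height to hold it by. Origin: centre of the underside; z up.
- top_neck (a point): Middle of the neck's end face of the top half, at the level of its underside (85 mm from its origin along x).
- bottom_neck (a point): Middle of the neck's end face of the bottom half, at the level of its underside (85 mm from its origin along x).
- tub_tall: Bystander: empty yellow plastic tub, 72 mm in diameter, 85 mm high. Origin: centre of its underside.
- tub_low: Bystander: empty white plastic tub, 80 mm in diameter, 55 mm high. Origin: centre of its underside.
- brush: Bystander: wooden brush lying on the bench at the far side. Origin: under its middle; x along its length.
- mallet: Bystander: rubber mallet with a wooden handle lying on the bench at the far side. Origin: under its middle; x along its length.
There are look-alikes about, which are no part of the job. What is shaped like the mould_top but purple is not meant.

How it is judged (in metres and radians):
On the way, in this order (a step that is already met when the one before it is completed fails the run):
1. the top half lies closed and flush on the bottom half, let go (horizontal distance between mould_top and mould_bottom below 0.006 m and horizontal distance between top_neck and bottom_neck below 0.01 m and z of mould_top in the frame of mould_bottom between 0.033 and 0.039 m and angle between each of mould_top, mould_bottom's own z axis and vertical below 0.05 rad and height (world z) of mould_bottom below 0.01 m and contact force between the fingers and mould_top below 0.1 N), for 0.2 s.
2. the weight stands on the middle of the top half, let go (horizontal distance between mould_top and mould_bottom below 0.006 m and horizontal distance between top_neck and bottom_neck below 0.01 m and z of mould_top in the frame of mould_bottom between 0.033 and 0.039 m and angle between each of mould_top, mould_bottom's own z axis and vertical below 0.05 rad and height (world z) of mould_bottom below 0.01 m and horizontal distance between weight and mould_top below 0.015 m and z of weight in the frame of mould_top between 0.037 and 0.043 m and angle between weight's own z axis and vertical below 0.06 rad and contact force between the fingers and weight below 0.1 N), for 0.2 s.
At the end, for the whole second after the job is handed in: The bottom half stands flat on the bench; the top half rests on it, level, within 6 mm of flush at the broad block's centre and within 10 mm at the neck's end; the weight stands upright on the top half within 15 mm of the broad block's centre; all are released and at rest (all of step 2 and linear speed of each of mould_top, mould_bottom, weight below 0.02 m/s and contact force between the fingers and mould_top below 0.1 N and contact force between the fingers and mould_bottom below 0.1 N); the robot touches nothing.
It fails at once if the top half is let fall onto the mould (more than about 13 mm of free fall) (horizontal distance between mould_top and mould_bottom below 0.06 m and linear speed of mould_top above 0.5 m/s and contact force between the fingers and mould_top below 0.2 N).
It fails at once if the weight is let fall onto the mould (more than about 13 mm of free fall) (horizontal distance between weight and mould_top below 0.06 m and linear speed of weight above 0.5 m/s and contact force between the fingers and weight below 0.2 N).
It fails at once if a tub, the brush or the mallet is disturbed (shifted more than 30 mm) (distance of any of tub_tall, tub_low, brush, mallet from where it was at the start of the episode above 0.03 m).
It also fails if it takes over 70 s, if anything falls off the work surface, if the arm or the gripper's body presses on something with over 40 N, if the wrist force passes 120 N, or if a joint passes its speed limit or range.

### The arm

A 7-joint arm with a two-finger parallel gripper is mounted at the origin on the work surface. World frame = base frame: x ahead of the robot, y to its left, z up, the work surface at z = 0. Lengths are in m, angles in degrees, forces in N, time in s.
With the tool pointing down it reaches from about 0.425 to 0.95 m from the base axis. Payload 16.7 kg.
Tool frame: the origin (TCP) lies between the finger pads; the fingertips stand 8 mm ahead of it and the grasp point (between the pads) lies 11 mm behind it (manip.tip_extent is the distance from the TCP to the fingertips, in m); z points along the fingers, y is the line along which they close (so a half turn about z gives the same grasp; the last joint's range is limited). The gripper opens to 94 mm and grips with 3 to 60 N. Pads are 16 mm wide; open, the fingers measure 119 mm over their backs; the gripper's body (75 mm by 177 mm) begins 78 mm behind the grasp point.
Start: joints at [-8.566, 24.414, 4.234, 92.017, -1.954, 63.644, -3.845], TCP at [0.675, -0, 0.213] pointing down, gripper open.
Joint ranges: [-163.25, 163.25], [-28.42, 122.38], [-70.27, 78.77], [12.13, 141.07], [-58.53, 238.53], [9.26, 117.41], [-156.51, 156.51]. Speed limits (degrees/s): [108.29, 108.29, 136.94, 136.94, 172.46, 172.46, 172.46].

### API

Orientations are given as [roll, pitch, yaw] about the fixed x, y, z axes, in that order (R = Rz(yaw) Ry(pitch) Rx(roll)).
In Python, from cell import manip gives the robot as it stands.
- The arm moves only by the tool play_rows, never from a script. Its argument "series" is text: rows parted by semicolons, each of 6 numbers parted by spaces: the shift along the tool's x, y, z in units of 40 mm (1.0 is 40 mm), then the turn, a rotation vector about the tool's x, y, z in degrees. A call has 1 to 8 rows; each row shifts and turns the commanded pose from where the row before left it, along the tool's axes as they then stand; what a row does not reach is not made up. A row lasts 1/8 s, in which the tool goes at most 62.5 mm and 10.7 degrees, less where a joint would pass 70% of its speed; a pose out of reach is approached as far as the arm can. A call is refused whole if a number of a shift passes 1 or a number of a turn 10.7, either way. A call with a gripper value outside its range is refused whole. "fingers" is the opening, from 0 (shut) to 1 (fully open), set as the call begins (left out, the last holds). The fingers move at their own pace and stop on an object; "force" is the grip in N (left out, the last holds). Time passes only in rows, so rows that do not move let the fingers close. It gives the time, the measured TCP pose, the force, the opening and the grip force at its end, in the units of the state.
- manip.get_obs(): the state, without advancing time (a new reading comes with each control period).
- manip.grab_frame(name): name is "scene" or "side" or "wrist"; returns (picture, depth): 480x640x3 uint8, red, green, blue; 480x640 float32, m along the optical axis (not along the pixel's ray), 0 where there is no reading.
- manip.get_calibration(name): a dict with "fx", "fy", "cx", "cy" (pixels), "position" and "orientation" of the camera in the world. Camera axes: x right, y up, looking along -z (the intrinsics and any distortion apply to the point x, -y, -z); pixel columns grow to the right and rows downward; lengths in m; the calibration is good to about 2 mm. The wrist camera is an equidistant fisheye: a pixel r from the principal point sees the ray r / f radians off the axis. A picture is of the moment at which its call begins: read the wrist's pose just before it. get_calibration takes no time and is no camera call; for the wrist camera it gives the pose at the moment of the call.
- manip.close_job(): hands the job in; it is judged then, once.
Trained networks look in the newest picture that a camera, given by its name, has taken for a name from the list of things; names that differ only in an ending like _2 or _b are one class to them, and where a whole thing is asked for, a point or a joint stands for the part that bears it (a point fixed in the world has none). Each returns a list of dicts, best first, with "conf" (0 to 1); they miss things now and then, are a little off and sometimes report something else, mostly with a low value. They report only what shows in the picture. A call takes as long as a camera call. They do not tell look-alikes from the thing itself.
- manip.silhouettes(label, camera): "mask" (480x640 bool, what is visible of it).
- manip.tip_of(label, camera): "point" ([x, y, z] in m, in world coordinates, good to about 4 mm: a listed point, or the origin of a listed thing).
The state is a dict: "clock": time; "joints": joint angles; "joint_velocities": joint speeds; "effort": joint torques, N m; "ee_pos": TCP position; "tcp_rot": TCP orientation; "contact_force": force on the tool from outside, world axes, zero at the start; "wrist_torque": the same for the moment, N m; "width": finger opening in m; "finger_force": force on a finger pad.
Only numpy, scipy, OpenCV 4.12 (cv2) and the standard library are available. Lean on these libraries where they do the work, as an engineer would, in place of code of your own. Each camera call takes 0.05 s, during which the arm holds its last target. There are 200 camera calls.

## Working session

There is one attempt and no reset: what is moved stays moved. The work goes in short steps, Python scripts to look and compute and a tool call to move; the robot and the scene stay as the last step left them, time stands still between calls to the robot, and variables do not carry over. Pictures are saved under pics/ and viewed, at most 10 in all, crops included, and the job is handed in when it is done.

Besides the shell and the picture viewer there is one more tool, called after "Call:" as name(argument=value, ...) on one line, values as JSON. play_rows: Moves the arm, as the interface text tells. Its arguments: {"type":"object","properties":{"series":{"type":"string"},"fingers":{"type":"number"},"force":{"type":"number"}},"required":["series"]}

```bash
mkdir -p pics; ls
cat > h.py <<'E'
import numpy as np, cv2
from cell import manip
from scipy.spatial.transform import Rotation as R
def cloud(name):
    c=manip.get_calibration(name); im,d=manip.grab_frame(name)
    v,u=np.mgrid[:480,:640]
    P=np.stack([(u-c['cx'])/c['fx']*d,-(v-c['cy'])/c['fy']*d,-d],-1)
    o=np.array(c['orientation'],float)
    M=R.from_euler('xyz',o,degrees=True).as_matrix() if o.shape==(3,) else (o if o.shape==(3,3) else R.from_quat(o).as_matrix())
    W=P@M.T+np.array(c['position']); W[d<=0]=np.nan
    return im,W
def save(n,im): cv2.imwrite('pics/'+n+'.png',im[:,:,::-1])
E
python3 - <<'E'
from h import *
print({k:manip.get_calibration(k) for k in ('scene','side','wrist')})
print(manip.get_obs())
ims=[]
for cam in ('scene','side'):
    im,W=cloud(cam); ims.append(im)
    np.savez(f'/tmp/{cam}.npz',im=im,W=W)
    for l in ('mould_bottom','mould_top','weight','top_neck','bottom_neck','tub_tall','tub_low'):
        for r in manip.tip_of(l,cam): print(cam,l,round(r['conf'],2),np.round(r['point'],3))
save('scene',ims[0]);save('side',ims[1])
E
```

```text
pics
{'scene': {'fx': 436.14308521451017, 'fy': 436.14308521451017, 'cx': 317.61458785872674, 'cy': 234.90712269845693, 'position': array([ 1.09092094, -0.0282388 ,  0.70896586]), 'orientation': array([36.21677156,  0.17797363, 86.34782875])}, 'side': {'fx': 601.5926503560546, 'fy': 601.5926503560546, 'cx': 319.8805607986686, 'cy': 240.70488637725663, 'position': array([0.26385272, 0.67244514, 0.93791737]), 'orientation': array([  39.7470285 ,   -0.44724419, -153.67273716])}, 'wrist': {'fx': 371.64829954431775, 'fy': 371.64829954431775, 'cx': 319.4242826683821, 'cy': 237.90894244125147, 'position': array([0.67461713, 0.0716481 , 0.3843337 ]), 'orientation': array([-1.43373501e+01,  1.05084309e-01,  1.01412110e-02])}}
{'clock': 0.0, 'joints': array([-8.56663708, 24.44827033,  4.23012403, 92.0510932 , -1.95263816,
       63.64565469, -3.84400707]), 'joint_velocities': array([ 0.06765624,  0.03814535,  0.02196409, -0.07493486, -0.02404093,
        0.00229913, -0.02928962]), 'effort': array([-4.09355038e-03, -9.35844111e+01,  3.66462663e+00, -4.54201269e+01,
       -4.89189907e-02,  2.02
[... 413 characters left out ...]
 0.69 [ 0.397  0.115 -0.   ]
scene mould_top 0.62 [ 0.459  0.288 -0.002]
scene weight 0.74 [ 0.52  -0.24  -0.001]
scene top_neck 0.62 [ 0.509  0.347 -0.003]
scene bottom_neck 0.89 [0.666 0.06  0.001]
scene tub_tall 0.83 [ 0.75   0.13  -0.001]
scene tub_low 0.57 [ 0.729  0.309 -0.001]
side mould_bottom 0.94 [ 0.589  0.028 -0.002]
side mould_top 0.75 [ 0.457  0.284 -0.   ]
side mould_top 0.74 [0.398 0.116 0.002]
side weight 0.71 [ 0.52  -0.242  0.003]
side top_neck 0.77 [ 0.515  0.346 -0.   ]
side top_neck 0.58 [ 0.443  0.047 -0.003]
side bottom_neck 0.76 [ 0.668  0.058 -0.002]
side tub_tall 0.91 [0.75  0.132 0.   ]
side tub_tall 0.2 [0.665 0.055 0.002]
side tub_low 0.59 [ 0.734  0.315 -0.002]
```

View pics/scene.png

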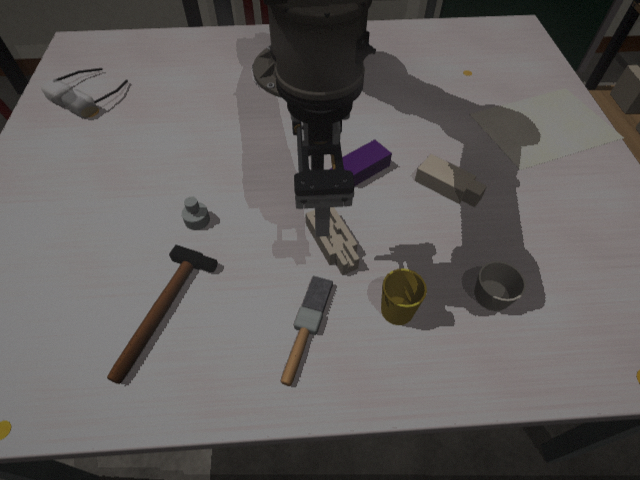

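View pics/side.png

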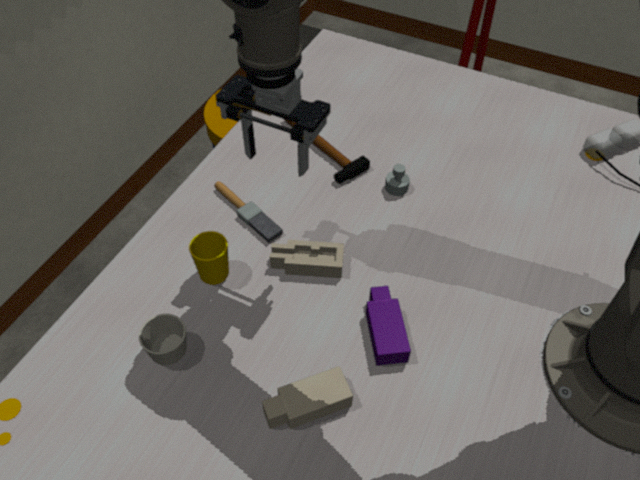

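```bash
cat >> h.py <<'E'
def outline(L=.055,w=.029,n=.085,nw=.017):
    return np.array([[-L,-w],[L,-w],[L,-nw],[n,-nw],[n,nw],[L,nw],[L,w],[-L,w]])
def fit(pts,g):
    """fit (x,y,yaw deg) of bottle outline to top-face points, by raster IoU (1 mm)"""
    from scipy.optimize import minimize
    c=np.array(g[:2]); S=260
    q=((pts-c)*1000+S/2).round().astype(int); q=q[((q>=0)&(q<S)).all(1)]
    m=np.zeros((S,S),np.uint8); m[q[:,1],q[:,0]]=1
    m=cv2.morphologyEx(m,cv2.MORPH_CLOSE,np.ones((5,5),np.uint8))
    hull=m.copy()
    cs,_=cv2.findContours(m,cv2.RETR_EXTERNAL,cv2.CHAIN_APPROX_NONE); big=max(cs,key=cv2.contourArea)
    m[:]=0; cv2.drawContours(m,[big],-1,1,-1)
    def cost(p):
        a=np.radians(p[2]); M=np.array([[np.cos(a),-np.sin(a)],[np.sin(a),np.cos(a)]])
        o=(outline()@M.T+(p[:2]/1000))*1000+S/2
        r=np.zeros((S,S),np.uint8); cv2.fillPoly(r,[np.round(o*16).astype(np.int32)],1,shift=4)
        return -(r&m).sum()/(r|m).sum()
    best=min((minimize(cost,[0,0,g[2]+d],method='Nelder-Mead',options=dict(initial_simplex=np.array([[0,0,g[2]+d],[8,0,g[2]+d],[0,8,g[2]+d],[0,0,g[2]+d+8]]))) for d in (-6,0,6)),key=lambda r:r.fun)
    return np.r_[c+best.x[:2]/1000,best.x[2]].round(4),round(-best.fun,3),int(m.sum())
E
python3 - <<'E'
from h import *
for cam in ('scene','side'):
    z=np.load(f'/tmp/{cam}.npz'); W=z['W']; im=z['im']
    for n,g,h in (('bot',(.588,.028,21),.036),('topA',(.458,.286,47),.040),('topB',(.397,.115,-57),.040)):
        s=(np.abs(W[...,2]-h)<.008)&(np.hypot(W[...,0]-g[0],W[...,1]-g[1])<.11)
        if s.sum()<200: print(n,s.sum()); continue
        print(cam,n,*fit(W[s][:,:2],g),'z',np.median(W[s][:,2]).round(4),'rgb',np.median(im[s],0))
    s=(np.abs(W[...,2]-.06)<.006)&(np.hypot(W[...,0]-.52,W[...,1]+.24)<.05)
    d=(np.abs(W[...,2]-.028)<.006)&(np.hypot(W[...,0]-.52,W[...,1]+.24)<.06)
    for k in (s,d):
        if k.sum()>20:
            p=W[k]; print(cam,'weight',k.sum(),p.min(0).round(3),p.max(0).round(3),cv2.minEnclosingCircle(p[:,:2].astype(np.float32)))
E
```

```text
scene bot [6.093e-01 6.700e-03 1.500e+01] -0.0 1771 z 0.0373 rgb [122. 113. 102.]
scene topA [   0.5736    0.2816 -127.8889] -0.0 7187 z 0.0415 rgb [75. 70. 64.]
scene topB [   0.4985    0.127  -123.9492] -0.0 5916 z 0.0418 rgb [58. 31. 75.]
scene weight 141 [ 0.507 -0.255  0.054] [ 0.534 -0.23   0.065] ((0.5196554064750671, -0.24315111339092255), 0.014047795906662941)
scene weight 341 [ 0.495 -0.269  0.022] [ 0.546 -0.218  0.034] ((0.5194118022918701, -0.24311459064483643), 0.026540108025074005)
side bot [ 6.98600e-01  2.13000e-02 -1.19321e+02] -0.0 4406 z 0.0351 rgb [144. 137. 120.]
side topA [   0.5736    0.2816 -127.8889] -0.0 7334 z 0.0397 rgb [108. 104.  93.]
side topB [ 5.057000e-01  1.882000e-01 -3.658148e+02] -0.0 7251 z 0.0397 rgb [ 87.  40. 113.]
side weight 102 [ 0.508 -0.255  0.054] [ 0.536 -0.228  0.063] ((0.5221327543258667, -0.24047063291072845), 0.015079693868756294)
side weight 266 [ 0.497 -0.264  0.022] [ 0.548 -0.213  0.033] ((0.521980881690979, -0.24002619087696075), 0.027676941826939583)h.py:29: RuntimeWarning: overflow encountered in scalar negative
  return -(r&m).sum()/(r|m).sum()
```

The scene picture shows the real top at about (450,180) and the purple decoy at (368,160). The bottom half is at (333,238), partly behind the gripper, and the weight is at (196,213). The side picture agrees. My fit cost overflows because of a uint bug, so I'll fix that.

```bash
sed -i 's/return -(r&m).sum()\/(r|m).sum()/return -float((r\&m).sum())\/float((r|m).sum())/' h.py
python3 - <<'E'
from h import *
for cam in ('scene','side'):
    z=np.load(f'/tmp/{cam}.npz'); W=z['W']; im=z['im']
    for n,g,h in (('bot',(.588,.028,21),.036),('topA',(.458,.286,47),.040)):
        s=(W[...,2]-h>-.005)&(W[...,2]-h<.009)&(np.hypot(W[...,0]-g[0],W[...,1]-g[1])<.11)
        print(cam,n,*fit(W[s][:,:2],g),'z',np.median(W[s][:,2]).round(4))
E
```

```text
scene bot [ 0.5852  0.0416 25.2323] 0.233 1750 z 0.0374
scene topA [ 0.4547  0.2829 48.3019] 0.94 7139 z 0.0416
side bot [ 0.5873  0.0294 21.2419] 0.55 4359 z 0.0354
side topA [ 0.4568  0.2862 48.0713] 0.965 7316 z 0.0398
```

Call:
play_rows(series="0.91 -0.66 0 0 0 0;0.91 -0.66 0 0 0 0;0.91 -0.66 0 0 0 0;0.91 -0.66 0 0 0 0;0.91 -0.66 0 0 0 0;0.91 -0.66 0 0 0 0;0.91 -0.66 0 0 0 0;0.91 -0.66 0 0 0 0")

```text
clock: 1.8
ee_pos: [0.4629, 0.2923, 0.2137]
tcp_rot: [180.0, -0.0, 90.0]
contact_force: [0.8, -0.0, 0.9]
width: 0.0938
finger_force: 0.0
```

Call:
play_rows(series="0 0 0 0 0 10;0 0 0 0 0 10;0 0 0 0 0 10;0 0 0 0 0 10;0 0 0 0 0 1.8;0 0 0 0 0 0;0 0 0 0 0 0", fingers=1)

```text
clock: 2.68
ee_pos: [0.4638, 0.2912, 0.2135]
tcp_rot: [-180.0, -0.0, 48.3]
contact_force: [-0.7, 0.4, 0.5]
width: 0.0942
finger_force: 0.0
```

```bash
cat >> h.py <<'E'
def delta(p,yaw):
    o=manip.get_obs(); A=R.from_euler('xyz',o['tcp_rot'],degrees=True)
    B=R.from_euler('xyz',[180,0,yaw],degrees=True)
    print('t',round(o['clock'],2),'at',np.round(o['ee_pos'],4),np.round(o['tcp_rot'],2),'w',round(o['width'],4),'F',np.round(o['contact_force'],1))
    print('shift units',np.round(A.inv().apply(np.array(p)-o['ee_pos'])/.04,3),'turn',np.round((A.inv()*B).as_rotvec(degrees=True),2))
E
python3 - <<'E'
from h import *
delta([.4625,.2921,.213],48.2)
r=[]
for cam in ('scene','side'):
    im,W=cloud(cam)
    save(cam+'2',im)
    g,h=(.588,.028,21),.036
    s=(W[...,2]-h>-.006)&(W[...,2]-h<.009)&(np.hypot(W[...,0]-g[0],W[...,1]-g[1])<.11)
    print(cam,*fit(W[s][:,:2],g),'z',np.median(W[s][:,2]).round(4))
    for l in ('mould_bottom','bottom_neck','mould_top','top_neck'):
        for q in manip.tip_of(l,cam): print(cam,l,round(q['conf'],2),np.round(q['point'],3))
E
```

```text
t 2.67 at [0.4638 0.2912 0.2135] [-180.     -0.     48.34] w 0.0942 F [-0.7  0.4  0.5]
shift units [-0.004 -0.039  0.013] turn [-0.   -0.    0.14]
scene [ 0.5846  0.0261 21.6782] 0.544 4157 z 0.0373
scene mould_bottom 0.63 [ 0.59   0.029 -0.003]
scene bottom_neck 0.68 [0.665 0.059 0.   ]
scene mould_top 0.98 [ 0.458  0.285 -0.002]
scene mould_top 0.92 [ 0.397  0.119 -0.002]
scene top_neck 0.9 [ 0.513  0.351 -0.003]
scene top_neck 0.62 [0.443 0.048 0.001]
side [5.80300e-01 2.95000e-02 3.39447e+01] 0.0 1 z 0.035
side mould_bottom 0.64 [ 0.52  -0.245  0.002]
side mould_top 0.65 [ 0.456  0.286 -0.001]
side mould_top 0.58 [0.398 0.117 0.002]
side top_neck 0.86 [ 0.512  0.347 -0.001]
side top_neck 0.57 [ 0.445  0.046 -0.003]
side top_neck 0.49 [ 0.521 -0.241  0.002]
```

Call:
play_rows(series="0 -0.03 0.7 0 0 0;0 0 0.8 0 0 0;0 0 0.8 0 0 0;0 0 0.8 0 0 0;0 0 0.7 0 0 0;0 0 0.6 0 0 0;0 0 0.53 0 0 0;0 0 0 0 0 0")

```text
clock: 4.18
ee_pos: [0.4621, 0.2914, 0.0151]
tcp_rot: [-180.0, 0.2, 48.2]
contact_force: [0.6, 0.3, 0.2]
width: 0.0941
finger_force: 0.0
```

Call:
play_rows(series="0 0 0 0 0 0;0 0 0 0 0 0;0 0 0 0 0 0;0 0 0 0 0 0;0 0 0 0 0 0;0 0 0 0 0 0;0 0 0 0 0 0;0 0 0 0 0 0", fingers=0, force=25)

```text
clock: 5.18
ee_pos: [0.463, 0.2921, 0.0166]
tcp_rot: [-180.0, -0.0, 48.2]
contact_force: [-1.0, -0.5, 6.0]
width: 0.0578
finger_force: 25.0
```

Call:
play_rows(series="0 0 -0.3 0 0 0;0 0 -0.5 0 0 0;0 0 -0.6 0 0 0;0 0 -0.6 0 0 0;0 0 -0.5 0 0 0;0 0 -0.4 0 0 0;0 0 -0.1 0 0 0;0 0 0 0 0 0")

```text
clock: 6.18
ee_pos: [0.4627, 0.2919, 0.1361]
tcp_rot: [-180.0, 0.0, 48.2]
contact_force: [-0.1, -0.1, -3.0]
width: 0.0579
finger_force: 25.0
```

Run:
```python
from h import *
delta([.5,.2,.14],48.2)
o=manip.get_obs()
for cam in ('scene','side'):
    im,W=cloud(cam); np.savez(f'/tmp/{cam}3.npz',im=im,W=W); save(cam+'3',im)
    g=(.587,.028,21)
    s=(W[...,2]>.014)&(W[...,2]<.045)&(np.hypot(W[...,0]-g[0],W[...,1]-g[1])<.105)
    if s.sum()>500: print(cam,'bot',*fit(W[s][:,:2],g))
```

```text
t 6.17 at [0.4627 0.2919 0.1361] [-1.7999e+02  1.0000e-02  4.8200e+01] w 0.0579 F [-0.1 -0.1 -3. ]
shift units [-1.092  2.226 -0.097] turn [-0.01  0.01 -0.  ]
scene bot [ 0.5851  0.026  21.8274] 0.968 7432
```

Call:
play_rows(series="0 0 0 0 0 7;0 0 0 0 0 10;0 0 0 0 0 9.6;0 0 0 0 0 0;0 0.4 0 0 0 0;0 0.6 0 0 0 0;0.2 0.7 0 0 0 0;0.2 0.8 0 0 0 0")

```text
clock: 7.28
ee_pos: [0.5152, 0.2032, 0.1362]
tcp_rot: [180.0, 0.0, 21.8]
contact_force: [0.7, 0.0, -3.2]
width: 0.0583
finger_force: 25.0
```

Call:
play_rows(series="0.2 0.8 0 0 0 0;0.1 0.8 0 0 0 0;0 0.8 0 0 0 0;0 0.8 0 0 0 0;0 0.7 0 0 0 0;0 0.5 0 0 0 0;0 0.3 0 0 0 0;0 0 0 0 0 0")

```text
clock: 8.28
ee_pos: [0.595, 0.034, 0.1362]
tcp_rot: [-180.0, 0.0, 21.6]
contact_force: [0.1, 0.6, -3.2]
width: 0.0581
finger_force: 25.0
```

Run:
```python
from h import *
delta([.5955,.0314,.075],21.6)
for cam in ('scene','side'):
    im,W=cloud(cam); save(cam+'4',im)
    np.savez(f'/tmp/{cam}4.npz',im=im,W=W)
```

```text
t 8.28 at [0.595  0.034  0.1362] [-1.800e+02  1.000e-02  2.158e+01] w 0.0581 F [ 0.1  0.6 -3.2]
shift units [-0.011  0.065  1.529] turn [-0.    0.01 -0.02]
```

Next I lower it to about 6 mm above the rim and look.

Call:
play_rows(series="0 0.06 0.3 0 0 0;0 0 0.5 0 0 0;0 0 0.5 0 0 0;0 0 0.4 0 0 0;0 0 0.2 0 0 0;0 0 0.04 0 0 0;0 0 0 0 0 0")

```text
clock: 9.25
ee_pos: [0.5961, 0.0323, 0.0591]
tcp_rot: [180.0, -0.0, 21.6]
contact_force: [-0.6, 0.2, -3.0]
width: 0.058
finger_force: 25.0
```

Run:
```python
from h import *
delta([.5955,.0314,.0526],21.6)
t=[]
for cam,b in (('scene',(270,130)),('side',(240,190))):
    im,W=cloud(cam); save(cam+'5',im)
    t.append(cv2.resize(im[b[1]:b[1]+140,b[0]:b[0]+130],None,fx=3,fy=3,interpolation=cv2.INTER_CUBIC))
save('seam',np.hstack(t))
```

```text
t 9.25 at [0.5961 0.0323 0.0591] [ 1.80e+02 -3.00e-02  2.16e+01] w 0.058 F [-0.6  0.2 -3. ]
shift units [-0.023  0.016  0.162] turn [ 0.   -0.03 -0.  ]
```

View pics/seam.png

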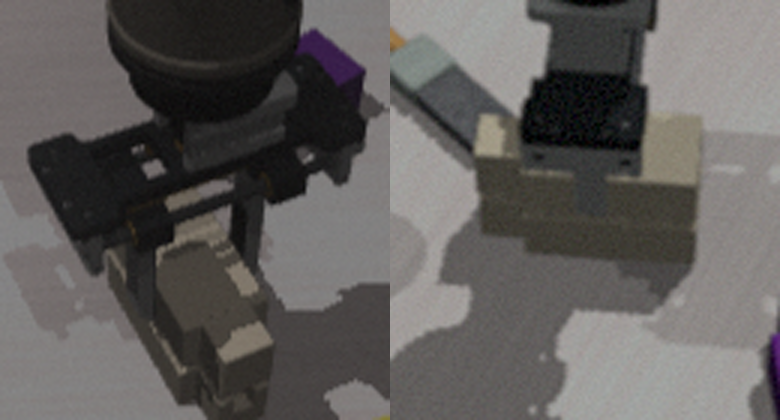

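The gap looks small and the edges nearly parallel. I'll quantify the flushness by comparing side-face points of the two halves.

```bash
cat > flush.py <<'E'
from h import *
def flush(zt,c=(.5862,.0277),yaw=21.6):
    a=np.radians(yaw); M=np.array([[np.cos(a),-np.sin(a)],[np.sin(a),np.cos(a)]])
    for cam in ('scene','side'):
        Ws=np.median([cloud(cam)[1] for _ in range(3)],0)
        q=(Ws[...,:2]-c)@M; z=Ws[...,2]
        for nm,lo,hi in (('bot',.008,.030),('top',zt+.006,zt+.034)):
            k=(z>lo)&(z<hi)
            for f,ax,v,o0,o1 in (('-y',1,-.029,-.05,.05),('+y',1,.029,-.05,.05),('neck',0,.085,-.014,.014),('nk+y',1,.017,.06,.08),('nk-y',1,-.017,.06,.08),('back',0,-.055,-.025,.025)):
                ot=q[...,1-ax]; s=k&(np.abs(q[...,ax]-v)<.008)&(ot>o0)&(ot<o1)
                if f in('-y','+y'): s&=~((np.abs(ot-.01)<.016)&(nm=='top'))
                if s.sum()>25:
                    sl=np.degrees(np.polyfit(ot[s],q[...,ax][s],1)[0]) 
                    print(cam,nm,f,s.sum(),'off mm',round(1000*(np.median(q[...,ax][s])-v),1),'slope deg',round(sl,1))
E
python3 -c "
from flush import *
flush(.0425)"
```

```text
scene bot -y 137 off mm -0.2 slope deg -0.1
scene bot neck 82 off mm -2.7 slope deg -1.6
scene bot nk-y 36 off mm -0.3 slope deg 0.5
scene top -y 77 off mm 0.7 slope deg -0.1
scene top neck 112 off mm -1.6 slope deg 0.3
scene top nk-y 50 off mm 0.6 slope deg -0.1
side bot +y 356 off mm -0.1 slope deg 0.0
side bot nk+y 71 off mm -0.1 slope deg -0.0
side top +y 346 off mm 0.8 slope deg -0.1
side top nk+y 97 off mm 0.5 slope deg 1.3
```

Call:
play_rows(series="-0.03 0.02 0 0 0 0;0 0 0.05 0 0 0;0 0 0.05 0 0 0;0 0 0.03 0 0 0;0 0 0.02 0 0 0;0 0 0 0 0 0;0 0 0 0 0 0")

```text
clock: 10.52
ee_pos: [0.595, 0.0311, 0.0527]
tcp_rot: [-180.0, -0.0, 21.6]
contact_force: [-1.1, -0.5, -2.3]
width: 0.058
finger_force: 25.0
```

Contact is starting, so I go a little lower before opening.

Call:
play_rows(series="0 0 0.02 0 0 0;0 0 0 0 0 0;0 0 0 0 0 0")

```text
clock: 10.9
ee_pos: [0.5951, 0.0311, 0.0527]
tcp_rot: [-180.0, -0.0, 21.6]
contact_force: [-6.2, -1.1, 12.9]
width: 0.0577
finger_force: 25.0
```

Call:
play_rows(series="0 0 -0.02 0 0 0;0 0 0 0 0 0")

```text
clock: 11.15
ee_pos: [0.595, 0.0311, 0.0527]
tcp_rot: [180.0, -0.0, 21.6]
contact_force: [-1.3, -0.9, 0.3]
width: 0.0578
finger_force: 25.0
```

Call:
play_rows(series="0 0 0 0 0 0;0 0 0 0 0 0;0 0 0 0 0 0;0 0 0 0 0 0;0 0 0 0 0 0;0 0 0 0 0 0", fingers=0.85)

```text
clock: 11.9
ee_pos: [0.595, 0.0311, 0.0527]
tcp_rot: [-180.0, 0.0, 21.6]
contact_force: [-0.4, -0.0, -0.1]
width: 0.0798
finger_force: 0.0
```

```bash
python3 -c "
from flush import *
delta([.595,.0311,.0527],21.6)
flush(.036)"
```

```text
t 11.9 at [0.595  0.0311 0.0527] [-180.     0.    21.6] w 0.0798 F [-0.4 -0.  -0.1]
shift units [ 0.     0.001 -0.001] turn [-0.  0. -0.]
scene bot -y 83 off mm -0.1 slope deg -0.1
scene bot neck 86 off mm -2.6 slope deg -1.2
scene bot nk-y 34 off mm -0.2 slope deg -0.3
scene top -y 50 off mm 0.0 slope deg -0.0
scene top neck 110 off mm -3.1 slope deg 0.0
scene top nk-y 46 off mm -0.1 slope deg -0.2
side bot +y 331 off mm -0.1 slope deg 0.1
side bot nk+y 71 off mm -0.4 slope deg -0.8
side top +y 336 off mm -0.1 slope deg -0.1
side top nk+y 103 off mm -0.3 slope deg -0.2
```

Call:
play_rows(series="0 0 -0.3 0 0 0;0 0 -0.5 0 0 0;0 0 -0.7 0 0 0;0 0 -0.8 0 0 0;0 0 -0.8 0 0 0;0 0 -0.6 0 0 0;0 0 -0.2 0 0 0;0 0 0 0 0 0", fingers=1)

```text
clock: 13.2
ee_pos: [0.595, 0.0311, 0.2089]
tcp_rot: [180.0, -0.0, 21.6]
contact_force: [0.3, -0.3, 1.0]
width: 0.094
finger_force: 0.0
```

Call:
play_rows(series="-0.4 0.5 0 0 0 0;-0.6 0.8 0 0 0 0;-0.6 0.8 0 0 0 0;-0.6 0.8 0 0 0 0;-0.6 0.8 0 0 0 0;-0.6 0.8 0 0 0 0;-0.5 0.7 0 0 0 0;-0.34 0.45 0 0 0 0")

```text
clock: 14.2
ee_pos: [0.5192, -0.243, 0.2075]
tcp_rot: [-180.0, 0.1, 21.5]
contact_force: [0.4, 0.5, -0.3]
width: 0.094
finger_force: 0.0
```

```bash
python3 -c "
from h import *
delta([.5207,-.2415,.040],21.6)
W=np.load('/tmp/scene.npz')['W']
s=(W[...,2]>.012)&(W[...,2]<.08)&(np.abs(W[...,0]-.6)<.15)&(W[...,1]<-.12)&(W[...,1]>-.4)&(np.hypot(W[...,0]-.5207,W[...,1]+.2415)>.035)
p=W[s];print(len(p),p.min(0),p.max(0)); d=(p[:,:2]-[.5207,-.2415])@np.array([[.93,.368],[.368,-.93]])
k=np.abs(d[:,0])<.06; print('near x', d[k].round(3)[:6], k.sum()); print(d[:,0].min())
im,_=cloud('scene'); save('scene6',im)
for l in ('tub_tall','tub_low','weight'): print(l,[np.round(r['point'],3) for r in manip.tip_of(l,'scene')])
"
```

```text
t 14.2 at [ 0.5192 -0.243   0.2075] [-1.7996e+02  1.0000e-01  2.1510e+01] w 0.094 F [ 0.4  0.5 -0.3]
shift units [ 0.055 -0.019  4.187] turn [-0.04  0.1  -0.09]
1560 [ 0.59758029 -0.30871783  0.01200346] [ 0.74995827 -0.19301945  0.03080787]
near x [] 0
0.06044306453032651
tub_tall [array([ 0.752,  0.133, -0.002])]
tub_low []
weight [array([ 0.521, -0.239, -0.003]), array([0.589, 0.024, 0.001])]
```

Call:
play_rows(series="0.05 -0.02 0.5 0 0 0;0 0 0.7 0 0 0;0 0 0.8 0 0 0;0 0 0.8 0 0 0;0 0 0.7 0 0 0;0 0 0.5 0 0 0;0 0 0.18 0 0 0;0 0 0 0 0 0")

```text
clock: 15.4
ee_pos: [0.5221, -0.2393, 0.0413]
tcp_rot: [-180.0, 0.0, 21.6]
contact_force: [-0.2, -0.1, 0.1]
width: 0.0942
finger_force: 0.0
```

Call:
play_rows(series="0 0 0 0 0 0;0 0 0 0 0 0;0 0 0 0 0 0;0 0 0 0 0 0;0 0 0 0 0 0;0 0 0 0 0 0;0 0 0 0 0 0;0 0 0 0 0 0", fingers=0, force=25)

```text
clock: 16.4
ee_pos: [0.5222, -0.2402, 0.0415]
tcp_rot: [180.0, -0.0, 21.6]
contact_force: [1.5, -1.5, -0.5]
width: 0.0251
finger_force: 25.0
```

Call:
play_rows(series="0 0 -0.3 0 0 0;0 0 -0.5 0 0 0;0 0 -0.7 0 0 0;0 0 -0.8 0 0 0;0 0 -0.7 0 0 0;0 0 -0.4 0 0 0;0 0 -0.1 0 0 0;0 0 0 0 0 0")

```text
clock: 17.4
ee_pos: [0.5217, -0.2398, 0.1809]
tcp_rot: [-180.0, 0.0, 21.6]
contact_force: [1.5, -0.6, -4.6]
width: 0.0246
finger_force: 25.0
```

```bash
python3 -c "
from h import *
delta([.5862+.0019*.93,.0277+.0019*.37,.18],21.6)
im,W=cloud('scene'); save('scene7',im)
o=manip.get_obs()['ee_pos']
cv=im[60:300,60:380]; save('held',cv2.resize(cv,None,fx=2,fy=2))
"
```

```text
t 17.4 at [ 0.5217 -0.2398  0.1809] [-1.7997e+02  4.0000e-02  2.1600e+01] w 0.0246 F [ 1.5 -0.6 -4.6]
shift units [ 4.008 -5.623  0.022] turn [-0.03  0.04  0.  ]
```

View pics/held.png

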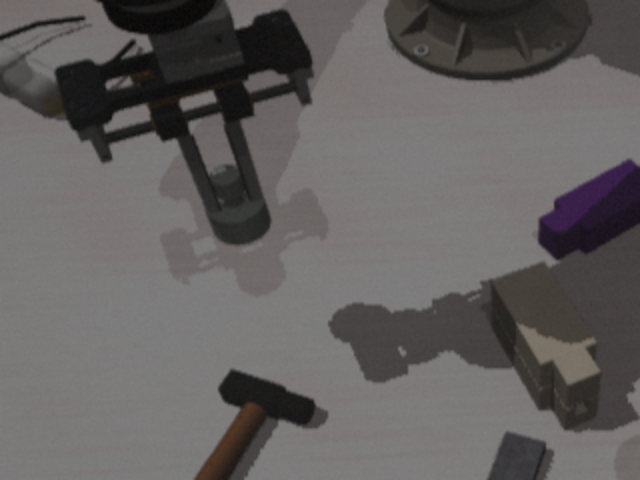

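The weight is held upright at crop position (238,205), and the closed mould at (548,345) looks flush. I'll carry the weight over.

Call:
play_rows(series="0.2 -0.3 0 0 0 0;0.4 -0.6 0 0 0 0;0.5 -0.7 0 0 0 0;0.6 -0.8 0 0 0 0;0.6 -0.8 0 0 0 0;0.6 -0.8 0 0 0 0;0.5 -0.7 0 0 0 0;0.4 -0.6 0 0 0 0")

```text
clock: 18.45
ee_pos: [0.5851, 0.0158, 0.1807]
tcp_rot: [-180.0, 0.1, 21.7]
contact_force: [0.3, -0.3, -4.7]
width: 0.025
finger_force: 25.0
```

Call:
play_rows(series="0.2 -0.3 0 0 0 0;0 0 0 0 0 0;0 0 0.3 0 0 0;0 0 0.5 0 0 0;0 0 0.4 0 0 0;0 0 0.1 0 0 0;0 0 0 0 0 0")

```text
clock: 19.32
ee_pos: [0.5884, 0.0268, 0.1294]
tcp_rot: [180.0, 0.0, 21.6]
contact_force: [0.4, 0.2, -5.2]
width: 0.0252
finger_force: 25.0
```

```bash
python3 -c "
from h import *
delta([.5862+.0019*.93,.0277+.0019*.37,.1175],21.6)
t=[]
c0=np.array([.5862,.0277])
for cam,b in (('scene',(270,130)),('side',(240,160))):
    im,W=cloud(cam)
    t.append(cv2.resize(im[b[1]:b[1]+140,b[0]:b[0]+130],None,fx=3,fy=3,interpolation=cv2.INTER_CUBIC))
    z=W[...,2]; near=np.hypot(*(W[...,:2]-c0).transpose(2,0,1))<.045
    s=near&(z>.081)&(z<.121)
    p=W[s]; print(cam,s.sum(),'low',np.percentile(p[:,2],3).round(4), 'circ',cv2.minEnclosingCircle(p[p[:,2]<.113][:,:2].astype(np.float32)))
    m=near&(z>.07)&(z<.08); print('mould top z',np.median(z[m]))
save('wt',np.hstack(t))
"
```

```text
t 19.32 at [0.5884 0.0268 0.1294] [1.800e+02 2.000e-02 2.157e+01] w 0.0252 F [ 0.4  0.2 -5.2]
shift units [ 0.005 -0.04   0.297] turn [ 0.    0.02 -0.03]
scene 503 low 0.0913 circ ((0.5861368179321289, 0.024677785113453865), 0.025755276903510094)
mould top z 0.07760330219329392
side 519 low 0.09 circ ((0.5862382650375366, 0.030307989567518234), 0.02568264678120613)
mould top z 0.07538252708216325
```

View pics/wt.png

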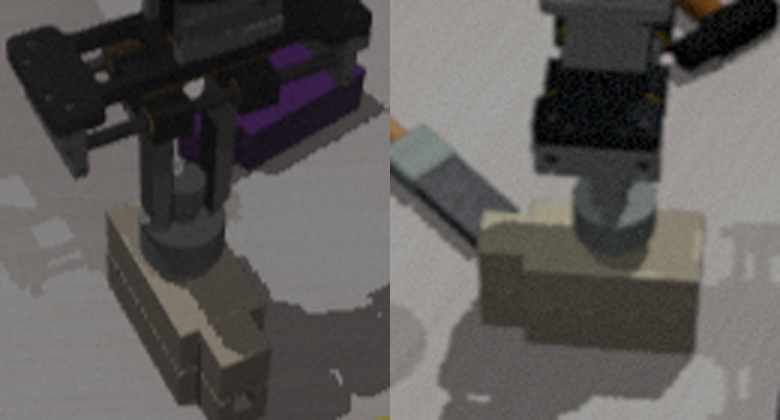

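The weight is upright over the middle of the block, about 12 mm above it. Lower it gently.

Call:
play_rows(series="0 -0.04 0.1 0 0 0;0 0 0.08 0 0 0;0 0 0.05 0 0 0;0 0 0.03 0 0 0;0 0 0.02 0 0 0;0 0 0.01 0 0 0;0 0 0 0 0 0;0 0 0 0 0 0")

```text
clock: 20.42
ee_pos: [0.5878, 0.0287, 0.1179]
tcp_rot: [-180.0, -0.0, 21.6]
contact_force: [-0.2, 0.3, -5.6]
width: 0.0251
finger_force: 25.0
```

Call:
play_rows(series="0 0 0.015 0 0 0;0 0 0 0 0 0;0 0 0 0 0 0")

```text
clock: 20.8
ee_pos: [0.588, 0.0286, 0.1175]
tcp_rot: [180.0, -0.0, 21.6]
contact_force: [-0.1, -1.2, -0.6]
width: 0.0251
finger_force: 25.0
```

Nearly the whole load has transferred to the mould, so I can release.

Call:
play_rows(series="0 0 0 0 0 0;0 0 0 0 0 0;0 0 0 0 0 0;0 0 0 0 0 0;0 0 0 0 0 0;0 0 0 0 0 0;0 0 0 0 0 0;0 0 0 0 0 0", fingers=0.7)

```text
clock: 21.8
ee_pos: [0.5878, 0.0287, 0.1173]
tcp_rot: [-180.0, 0.0, 21.6]
contact_force: [-0.1, -0.5, -0.2]
width: 0.066
finger_force: 0.0
```

Call:
play_rows(series="0 0 -0.2 0 0 0;0 0 -0.4 0 0 0;0 0 -0.6 0 0 0;0 0 -0.6 0 0 0;0 0 -0.5 0 0 0;0 0 -0.2 0 0 0;0 0 0 0 0 0;0 0 0 0 0 0")

```text
clock: 22.8
ee_pos: [0.5874, 0.0286, 0.2166]
tcp_rot: [-180.0, 0.1, 21.6]
contact_force: [0.2, 0.2, 0.8]
width: 0.066
finger_force: 0.0
```

```bash
python3 -c "
from flush import *
flush(.036)
t=[]
c0=np.array([.5862,.0277])
for cam,b in (('scene',(260,130)),('side',(240,160))):
    im,W=cloud(cam)
    t.append(cv2.resize(im[b[1]:b[1]+140,b[0]:b[0]+130],None,fx=3,fy=3,interpolation=cv2.INTER_CUBIC))
    z=W[...,2]; near=np.hypot(*(W[...,:2]-c0).transpose(2,0,1))<.05
    p=W[near&(z>.083)&(z<.11)]; print(cam,'disc',cv2.minEnclosingCircle(p[:,:2].astype(np.float32)))
    p=W[near&(z>.12)&(z<.142)]; print(cam,'knob',cv2.minEnclosingCircle(p[:,:2].astype(np.float32)),p[:,2].max())
save('end',np.hstack(t))
"
```

```text
scene bot -y 141 off mm -0.1 slope deg -0.1
scene bot neck 84 off mm -2.5 slope deg -1.0
scene bot nk-y 36 off mm -0.2 slope deg -0.4
scene top -y 128 off mm 0.0 slope deg -0.1
scene top neck 116 off mm -3.0 slope deg 0.2
scene top nk-y 47 off mm -0.2 slope deg 0.4
side bot +y 352 off mm -0.0 slope deg -0.0
side bot nk+y 69 off mm -0.2 slope deg 0.6
side top +y 334 off mm -0.0 slope deg -0.1
side top nk+y 97 off mm -0.2 slope deg 0.6
scene disc ((0.5846721529960632, 0.02741692028939724), 0.02702825516462326)
scene knob ((0.5840421915054321, 0.02595660462975502), 0.014331047423183918) 0.14086274847526958
side disc ((0.5868271589279175, 0.0299216415733099), 0.02734064683318138)
side knob ((0.5874853134155273, 0.02877214550971985), 0.014507907442748547) 0.13974141824588837
```

View pics/end.png

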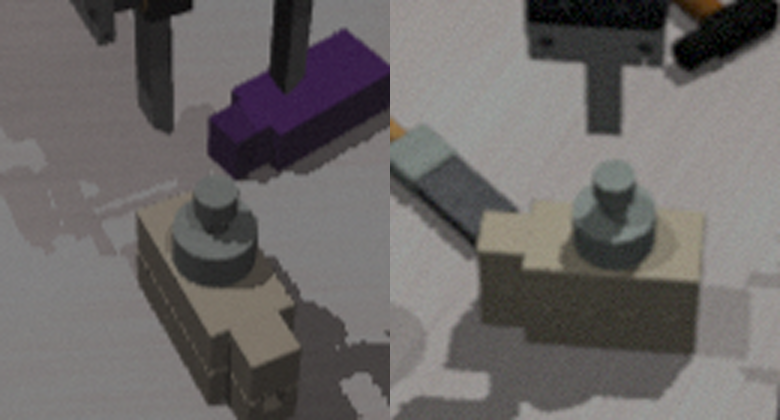

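The mould is shut and flush to within about 0.5 mm, and the weight stands upright about 1 mm from the block's centre. Handing in.

```bash
python3 -c "
from cell import manip
print(manip.close_job())"
```

```text
the job is handed in; nothing more can be done
None
```

The job is handed in: the mould is closed with its sides flush to about 0.5 mm, the weight stands upright about 1 mm from the block's centre, and the arm is clear; no verdict came back.

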